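# Roll down a gasket sheet and park the roller on the pointers

## Task

The ribbed sponge-rubber sheet in the jig has to be bedded down with the steel roller that stands on it. Press on the roller's slim waist from above with 10 N, give or take 3 N (a hard push would ruin the sheet), and, keeping that pressure on, roll it along the sheet until its wheels gently touch the two end-stop buffers, then roll it back under the same pressure and leave it standing still and square on the sheet in the wide hollow between two ribs that the pair of brass pointers marks. Do not lift the roller off the sheet, and leave the spanner, the gauge and the brass tee where they lie.

Things in the scene. Friction and masses are not known exactly. Their poses are not given: they have to be found in the camera images.
- jig: aluminium base plate fixed to the bench, 290 x 180 x 12 mm. Origin: centre of its underside, on the bench top. Its x axis runs along its length, from the roller's starting end (-x) to the end-stop posts (+x); z up. A black sponge-rubber sheet with cross ribs lies on it, 222 mm long (x = -116 to +106 mm in this frame) and 130 mm wide
- stops: two aluminium posts 64 mm high at the jig's +x end, 86 mm apart across it, each with a round rubber buffer facing the roller, 58 mm above the bench. Fixed to the jig, same origin and axes. The buffers' faces are at x = +113 mm there, so the wheels touch them when the roller's centre is at x = +83 mm
- roller_center (a point): centre of the steel roller, on its axis; y axis along the axle. One rigid piece, 0.45 kg, 112 mm long, standing across the jig: two wheels of 60 mm diameter, 24 mm wide, joined by a bare waist of 14 mm diameter, 64 mm free length. Centre 30 mm, top of waist 37 mm above the sheet's rib tops (1 mm less in a wide hollow)
- mark (a point): point midway between the two brass pointers, upright blades 56 mm high above the bench on the jig plate, 78 mm to either side of its centre line; 28 mm above the bench. It lies over the middle of a wide hollow (ribs 16 mm apart). x axis along the jig's length, y axis along the line between the pointers. The low plain steel studs at another hollow mean nothing
- spanner: loose open-ended spanner, 132 x 21 x 10 mm, lying on the bench beside the jig; origin at the centre of its underside
- gauge: loose round pressure gauge with brass stem, 81 x 52 x 27 mm, lying on the bench beside the jig; origin at the centre of its underside
- tee: loose brass pipe tee, 44 x 62 x 19 mm, lying on the bench beside the jig; origin at the centre of its underside
- sheet_start (a point): point at the rib tops of the sheet, on its centre line, 75 mm to -x of the jig's centre and 28 mm above the bench. From here the sheet slopes along the jig's x by up to 0.03 rad up or down, not measured and different each time: near the stops it may be 5 mm higher or lower. It is springy: about 1 mm for every 8 N. Cross ribs 6 mm wide, mostly at 9 mm pitch
- roller: the same roller; its origin lies on its rim and turns with it. Two fingertips 12 to 13 mm apart along the rolling direction, pressed down, sit astride the top of the waist and carry it along while it turns under them; closer tips tend to ride over it. Let go at rest in a wide hollow it stays; let go elsewhere it may roll away downhill. It resists rolling with about 1 to 3 N
There are look-alikes about, which are no part of the job. There is more than one size of the roller; the job needs the larger.

How it is judged:
By the outcome, as a careful person would: the job done as asked, in the order asked, and still so for the second after the job is handed in, with the robot touching nothing.
It also fails if it takes over 67 s, if anything falls off the work surface, if the arm or the gripper's body presses on something with over 40 N, if the wrist force passes 120 N, or if a joint passes its speed limit or range.

## Robot

A 7-joint arm with a two-finger parallel gripper is mounted at the origin on a cart in front of the work surface, level with it; the furniture and walls round the work are solid. World frame = base frame: x ahead of the robot, y to its left, z up, the work surface at z = 0. Lengths are in m, angles in rad, forces in N, time in s.
With the tool pointing down it reaches from about 0.4 to 0.85 m from the base axis. Payload 10.4 kg.
Tool frame: the origin (TCP) lies midway between the tips of the shut fingers; the grasp point (between the pads) lies 19 mm behind it; z points along the fingers, y is the line along which they close (so a half turn about z gives the same grasp; the last joint's range is limited). The gripper opens to 87 mm and grips with 3 to 60 N. Pads are 19 mm wide; open, the fingers measure 117 mm over their backs; the gripper's body (75 mm by 190 mm) begins 51 mm behind the grasp point.
Start: joints at [-1.22, 0.332, -0.065, 1.46, 0.022, 1.35, -0.088], TCP at [0.228, 0.582, 0.223] pointing down, gripper open.
Joint ranges: [-2.6, 2.6], [-0.5, 2.12], [-1.47, 1.34], [0.16, 2.42], [-1.27, 4.41], [0.06, 2.06], [-2.6, 2.6]. Speed limits (rad/s): [2.22, 2.22, 2.79, 2.79, 3.14, 3.14, 3.14].

## Interface

Orientations are given as a unit quaternion [x, y, z, w].
In Python, from bench import r gives the robot as it stands.
- The arm moves only by the tool carry_out, never from a script. Its argument "steps" is a list that holds one entry, the list of rows, each a list of 6 numbers: the shift along the tool's x, y, z in cm, then the turn, a rotation vector about the tool's x, y, z in rad. In form: [[[dx, dy, dz, wx, wy, wz], ...]]. A call has 1 to 20 rows; each row is the pose to reach, as a shift and turn from the pose commanded when the call began, along the tool's axes at that moment; what a row does not reach only later rows make up. A row lasts 1/12 s, in which the tool goes at most 41.7 mm and 7.16 degrees, less where a joint would pass 70% of its speed; a pose out of reach is approached as far as the arm can. A call with a gripper value outside its range is refused whole. "hand" is the closure, from -1 (fully open) to 1 (shut), set as the call begins (left out, the last holds). The fingers move at their own pace and stop on an object; "squeeze" is the grip in N (left out, the last holds). Time passes only in rows, so rows that repeat a pose let the fingers close. It gives the time, the measured TCP pose, the force, the opening and the grip force at its end, in the units of the state.
- r.read_state(): the state, without advancing time (a new reading comes with each control period).
- r.camera(name): name is "side" or "top"; returns the picture (480x640x3 uint8, red, green, blue); there is no depth.
- r.camera_params(name): a dict with "fx", "fy", "cx", "cy" (pixels), "view" (4x4, takes a point from world to camera coordinates). Camera axes: x right, y up, looking along -z (the intrinsics and any distortion apply to the point x, -y, -z); pixel columns grow to the right and rows downward; lengths in m; the calibration is good to about 2 mm. A picture is of the moment at which its call begins. camera_params takes no time and is no camera call.
- r.close_job(): hands the job in; it is judged then, once.
The state is a dict: "time": time; "joint_positions": joint angles; "joint_vel": joint speeds; "joint_torque": joint torques, N m; "ee_pos": TCP position; "eef_rot": TCP orientation; "ft_force": force on the tool from outside, world axes, zero at the start; "torque": the same for the moment, N m; "width": finger opening in m; "grip_force": force on a finger pad.
Only numpy, scipy, OpenCV 4.12 (cv2) and the standard library are available. Lean on these libraries where they do the work, as an engineer would, in place of code of your own. Each camera call takes 0.05 s, during which the arm holds its last target. There are 200 camera calls.

## Working session

There is one attempt and no reset: what is moved stays moved. The work goes in short steps, Python scripts to look and compute and a tool call to move; the robot and the scene stay as the last step left them, time stands still between calls to the robot, and variables do not carry over. Pictures are saved under pics/ and viewed, at most 10 in all, crops included, and the job is handed in when it is done.

Besides the shell and the picture viewer there is one more tool, called after "Emit:" by a JSON object that holds its "api" and its "payload". carry_out: Moves the arm, as the interface text tells. Its arguments: {"type":"object","properties":{"steps":{"type":"array","items":{"type":"array","items":{"type":"array","items":{"type":"number"}}}},"hand":{"type":"number"},"squeeze":{"type":"number"}},"required":["steps"]}

```bash
mkdir -p pics; ls
python3 - <<'E'
from bench import r
import cv2
s=r.read_state()
print({k:s[k] for k in('time','ee_pos','eef_rot','ft_force','width')})
for n in('side','top'):
    im=r.camera(n); cv2.imwrite(f'pics/{n}0.png',im[:,:,::-1]); p=r.camera_params(n); print(p)
E
```

```text
pics
{'time': 0.0, 'ee_pos': array([0.22809434, 0.58147548, 0.2217532 ]), 'eef_rot': array([ 1.85840939e-01,  9.82579588e-01, -6.95653625e-04, -1.18628816e-04]), 'ft_force': array([-0.38599574,  0.12760049, -0.50469392]), 'width': 0.0871231299315471}
{'fx': 559.0463912735241, 'fy': 559.0463912735241, 'cx': 313.3736830737756, 'cy': 235.8555377378298, 'view': array([[-0.99555394, -0.0940797 ,  0.00462178,  0.54302383],
       [ 0.06436264, -0.64362196,  0.76263243, -0.12112334],
       [-0.06877355,  0.75953919,  0.6468156 , -0.89268448],
       [ 0.        ,  0.        ,  0.        ,  1.        ]])}
{'fx': 607.5313649953034, 'fy': 607.5313649953034, 'cx': 319.36768959543014, 'cy': 247.39723934005326, 'view': array([[ 0.03189238, -0.99949049, -0.00127604, -0.09721058],
       [ 0.9771485 ,  0.03091099,  0.21029816, -0.55442058],
       [-0.21015157, -0.00795379,  0.97763646, -1.02513849],
       [ 0.        ,  0.        ,  0.        ,  1.        ]])}
```

View pics/side0.png

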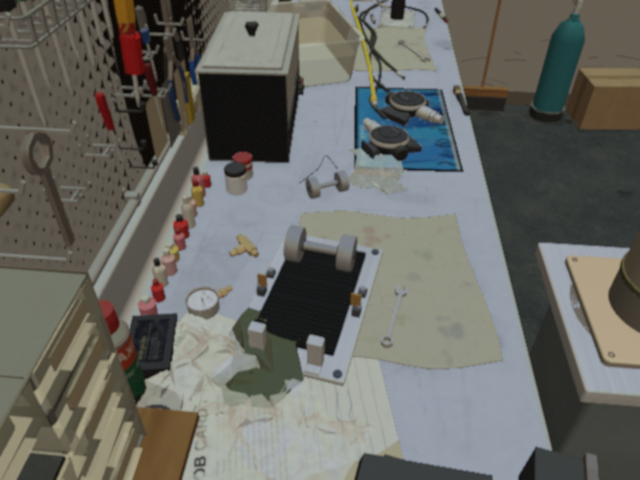

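View pics/top0.png

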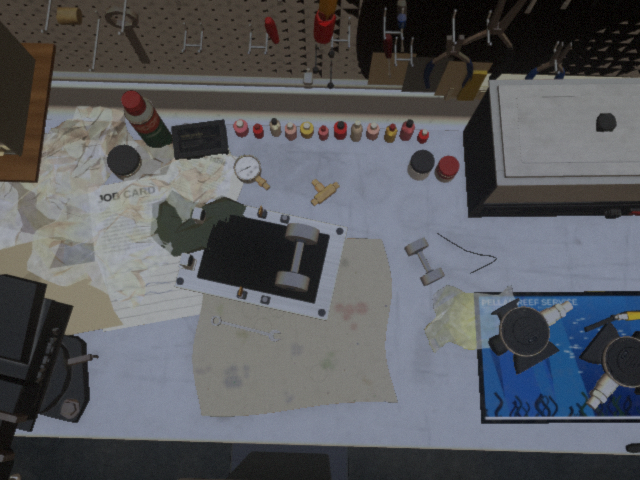

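The side view shows the large roller at about (320,248), brass pointers near (262,282) and (356,300), and posts near (258,335) and (315,350). In the top view the roller is at (297,257), the jig spans (180–345, 200–320), and its stops are at the left (world +y). I'll take enlarged crops next.

Run:
```python
import cv2
a=cv2.imread('pics/top0.png')[195:325,165:360]; cv2.imwrite('pics/topc.png',cv2.resize(a,None,fx=4,fy=4,interpolation=cv2.INTER_CUBIC))
a=cv2.imread('pics/side0.png')[220:390,230:390]; a=cv2.convertScaleAbs(a,alpha=1.3,beta=20);cv2.imwrite('pics/sidec.png',cv2.resize(a,None,fx=3.5,fy=3.5,interpolation=cv2.INTER_CUBIC))
```

```text
(no output)
```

View pics/topc.png

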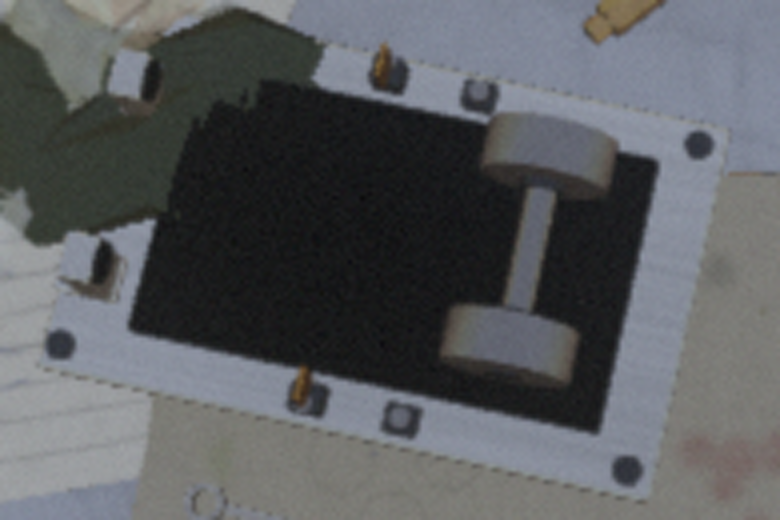

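View pics/sidec.png

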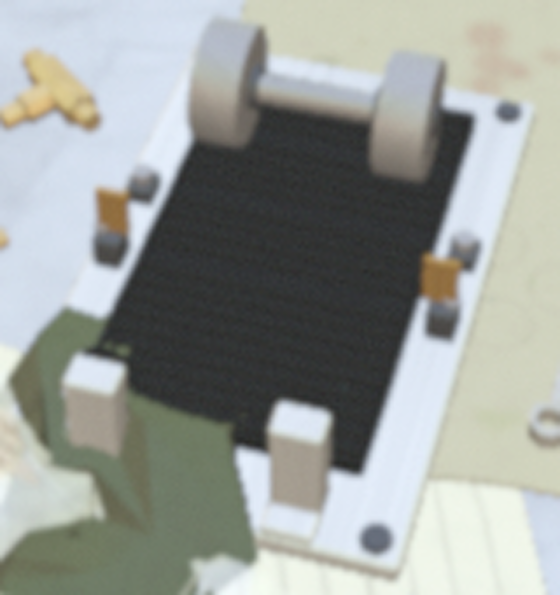

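The top crop shows plate corners at (728,128), (648,500) and (40,368), brass blades at (383,60) and (303,385), and the waist running from (540,185) to (519,310). The side crop shows the blades at (113,212) and (440,277), the waist from (258,90) to (378,105), and the post tops.

```bash
cat > h.py <<'E'
import numpy as np, cv2
from bench import r
def ray(n,u,v):
    p=r.camera_params(n);V=p['view'];R=V[:3,:3];c=-R.T@V[:3,3]
    d=R.T@np.array([(u-p['cx'])/p['fx'],-(v-p['cy'])/p['fy'],-1]);return c,d/np.linalg.norm(d)
def plane(n,u,v,z):
    c,d=ray(n,u,v);return c+d*(z-c[2])/d[2]
def tri(t,s):
    a,d=ray('top',*t);b,e=ray('side',*s)
    k=np.linalg.lstsq(np.c_[d,-e],b-a,rcond=None)[0];P,Q=a+k[0]*d,b+k[1]*e
    return (P+Q)/2,np.linalg.norm(P-Q)
T=lambda x,y:(165+x/4-.4,195+y/4-.4)
S=lambda x,y:(230+x/3.5-.4,220+y/3.5-.4)
E
cat > m.py <<'E'
from h import *
np.set_printoptions(precision=4,suppress=True)
for n,t,s in [('blade+y top',(383,45),(113,190)),('blade-y top',(305,368),(440,255)),('screwTR/-x-y?',(627,470),(508,111)),('screwBL',(60,344),(376,538)),('waistfarwheel+',(540,185),(262,90)),('waist-',(519,310),(376,104))]:
    print(n,tri(T(*t),S(*s)))
print('plane corners z12',[plane('top',*T(*c),.012) for c in [(728,128),(648,500),(40,368)]])
print('side corners',[plane('side',*S(*c),.012) for c in [(532,103),(400,570)]])
print('screws top',[plane('top',*T(*c),.012) for c in [(699,145),(627,470),(60,344)]])
for n in('top','side'):
    im=cv2.imread(f'pics/{n}0.png');h=cv2.cvtColor(im,cv2.COLOR_BGR2HSV)
    m=cv2.inRange(h,(8,120,60),(24,255,255));_,_,st,c=cv2.connectedComponentsWithStats(m)
    for a,b in zip(st,c):
        if 5<a[4]<200 and 170<b[0]<400 and 200<b[1]<330: print(n,a,b)
E
python3 m.py
```

```text
blade+y top (array([0.6278, 0.0303, 0.0547]), np.float64(0.007962339203268758))
blade-y top (array([0.4796, 0.0572, 0.0553]), np.float64(0.006386833860099328))
screwTR/-x-y? (array([ 0.4462, -0.0865,  0.0128]), np.float64(0.001326812107572127))
screwBL (array([0.496 , 0.1761, 0.0127]), np.float64(0.0010321855909131614))
waistfarwheel+ (array([ 0.5668, -0.0435,  0.0545]), np.float64(0.004406643130858473))
waist- (array([ 0.5108, -0.0365,  0.0561]), np.float64(0.001553723548112714))
plane corners z12 [array([ 0.6088, -0.129 ,  0.012 ]), array([ 0.4336, -0.0966,  0.012 ]), array([0.4852, 0.1845, 0.012 ])]
side corners [array([ 0.4335, -0.0945,  0.012 ]), array([0.4851, 0.1899, 0.012 ])]
screws top [array([ 0.6002, -0.1156,  0.012 ]), array([ 0.4469, -0.0866,  0.012 ]), array([0.4966, 0.1762, 0.012 ])]
top [259 208   3   6  10] [259.9 210.9]
top [239 287   3   8  18] [240.0556 290.7778]
side [174 245   5  16  38] [176.2632 251.9737]
side [259 275   7  11  63] [261.9365 279.9365]
side [350 292  11  13 100] [354.59 298.95]
```

```bash
cat > m2.py <<'E'
from h import *
np.set_printoptions(precision=4,suppress=True)
u=np.array([.1858,.9826]);v=np.array([-.9826,.1858]);C=np.array([.548,.0293])
J=lambda P:np.array([u@(P[:2]-C),v@(P[:2]-C)])*1000
t=cv2.imread('pics/top0.png',0).astype(float)
pts=[]
for y in range(246,268):
    row=t[y,280:312]; w=np.clip(row-row.min()-35,0,None); pts.append(((w*np.arange(280,312)).sum()/w.sum(),y))
pts=np.array(pts);k=np.polyfit(pts[:,1],pts[:,0],1);print('top line',k,np.std(pts[:,0]-np.polyval(k,pts[:,1])))
A=plane('top',np.polyval(k,246),246,.06);B=plane('top',np.polyval(k,267),267,.06)
d=A-B;print('waist',J(A),J(B),'yaw vs jig deg',np.degrees(np.arctan2(d[0]*u[0]+d[1]*u[1],-(d[:2]@v))))
s=cv2.imread('pics/side0.png',0).astype(float)
print(s[238:258,312:330:6].astype(int).T)
for a,b in [((259.9,210.9),(261.9,279.9)),((240.06,290.8),(354.6,298.95))]:
    P,e=tri(a,b);print('blade',P,e,J(P),J(plane('top',*a,.048)),J(plane('side',*b,.048)))
for nm,p in [('post+y',(100,265)),('post-y',(152,75))]: print(nm,J(plane('top',*T(*p),.058)))
# wheels outlines top
for nm,p in [('wheel-y L',(483,150)),('-y R',(616,160)),('+y L',(442,340)),('+y R',(578,355))]: print(nm,J(plane('top',*T(*p),.058)))
E
python3 m2.py
```

```text
top line [ -0.2127 351.616 ] 0.09867087594226535
waist [-69.8076 -23.7906] [-70.6045  15.0043] yaw vs jig deg 1.176771358323747
[[161 161 158 147 134 127 125 123 120 111  97  80  61  39  23  23  20  24
   25  24]
 [155 158 159 156 147 133 126 124 124 120 113  99  83  62  41  29  21  24
   25  22]
 [140 149 155 157 155 147 134 127 124 124 122 115 101  83  63  42  27  22
   21  23]]
blade [0.6251 0.032  0.042 ] 0.0015423800938929263 [ 16.947  -75.3115] [ 16.1118 -74.594 ] [ 22.6464 -72.0853]
blade [0.477  0.0595 0.0426] 0.00020146349326318077 [16.496  75.4202] [15.6441 75.9042] [21.5004 76.3786]
post+y [114.712  44.413]
post-y [114.5709 -45.1813]
wheel-y L [-39.4718 -43.6662]
-y R [-98.7622 -52.1049]
+y L [-41.5152  44.2459]
+y R [-101.6028   37.7498]
```

Measured in the jig frame, the mark is at x≈+16 mm and the roller is at x≈-70 mm with about 1° of yaw. The posts measure +114.6 mm against 113 mm given, so the frame checks out. Next I move above the roller.

Emit:
{"api": "carry_out", "payload": {"steps": [[[-15,-14,1,0,0,-0.05],[-51.2,-46.7,7,0,0,-0.187],[-51.2,-46.7,7,0,0,-0.187],[-51.2,-46.7,7,0,0,-0.187],[-51.2,-46.7,7,0,0,-0.187],[-51.2,-46.7,7,0,0,-0.187],[-51.2,-46.7,7,0,0,-0.187],[-51.2,-46.7,7,0,0,-0.187],[-51.2,-46.7,7,0,0,-0.187],[-51.2,-46.7,7,0,0,-0.187],[-51.2,-46.7,7,0,0,-0.187],[-51.2,-46.7,7,0,0,-0.187],[-51.2,-46.7,7,0,0,-0.187],[-51.2,-46.7,7,0,0,-0.187],[-51.2,-46.7,7,0,0,-0.187],[-51.2,-46.7,9,0,0,-0.187],[-51.2,-46.7,10,0,0,-0.187],[-51.2,-46.7,10,0,0,-0.187],[-51.2,-46.7,10,0,0,-0.187],[-51.2,-46.7,10,0,0,-0.187]]], "hand": 0.71}}

```text
time: 1.77
ee_pos: [0.534, -0.0394, 0.1223]
eef_rot: [0.093, 0.996, 0.0, -0.0]
ft_force: [-1.1, -0.3, 0.1]
width: 0.0127
grip_force: 0.0
```

Run:
```python
from h import *
for n,(x0,y0,w,h) in {'side':(230,150,190,150),'top':(200,150,190,150)}.items():
    im=r.camera(n)[:,:,::-1]; cv2.imwrite(f'pics/{n}1.png',im)
s=np.hstack([cv2.resize(cv2.imread('pics/side1.png')[150:300,250:380],None,fx=3,fy=3),cv2.resize(cv2.imread('pics/top1.png')[190:340,230:360],None,fx=3,fy=3)])
cv2.imwrite('pics/c1.png',s)
s=r.read_state();print(s['ee_pos'],s['ft_force'],s['time'])
```

```text
[ 0.5344475  -0.03841136  0.12305083] [0.20479106 0.22741144 0.20747335] 1.8667
```

View pics/c1.png

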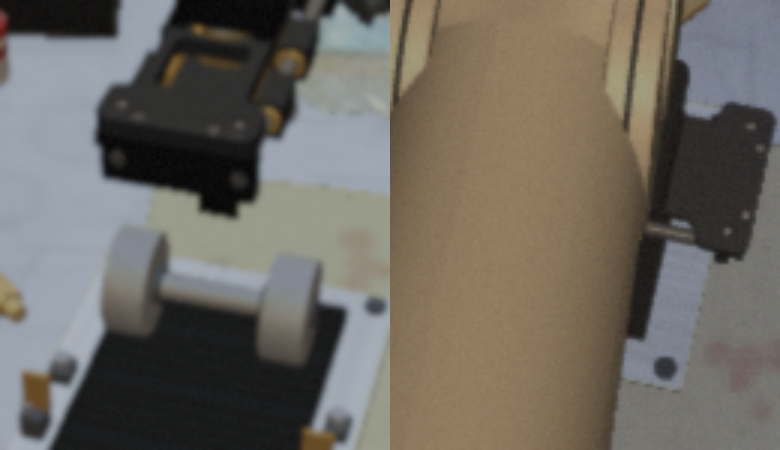

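The fingers (crop 218,205) sit over the waist (212,285), both in line and across. I descend to just above contact.

Emit:
{"api": "carry_out", "payload": {"steps": [[[0,-0.12,1.5,0,0,0],[0,-0.12,3,0,0,0],[0,-0.12,4.5,0,0,0],[0,-0.12,5.3,0,0,0],[0,-0.12,5.5,0,0,0],[0,-0.12,5.5,0,0,0],[0,-0.12,5.5,0,0,0],[0,-0.12,5.5,0,0,0]]]}}

```text
time: 2.53
ee_pos: [0.5347, -0.0408, 0.0685]
eef_rot: [0.093, 0.996, 0.0, 0.001]
ft_force: [-0.1, -0.4, -0.9]
width: 0.0126
grip_force: 0.0
```

Emit:
{"api": "carry_out", "payload": {"steps": [[[0,0,0.05,0,0,0],[0,0,0.1,0,0,0],[0,0,0.15,0,0,0],[0,0,0.2,0,0,0],[0,0,0.25,0,0,0],[0,0,0.3,0,0,0],[0,0,0.3,0,0,0],[0,0,0.3,0,0,0],[0,0,0.3,0,0,0]]]}}

```text
time: 3.28
ee_pos: [0.5341, -0.041, 0.0645]
eef_rot: [0.093, 0.996, 0.0, -0.0]
ft_force: [-0.8, 1.7, -0.3]
width: 0.0127
grip_force: 0.0
```

Emit:
{"api": "carry_out", "payload": {"steps": [[[0,0,0.05,0,0,0],[0,0,0.1,0,0,0],[0,0,0.15,0,0,0],[0,0,0.15,0,0,0],[0,0,0.15,0,0,0]]]}}

```text
time: 3.7
ee_pos: [0.5341, -0.041, 0.063]
eef_rot: [0.093, 0.996, 0.0, -0.0]
ft_force: [-0.1, 0.6, -0.6]
width: 0.0126
grip_force: 0.0
```

Emit:
{"api": "carry_out", "payload": {"steps": [[[0,0,0.05,0,0,0],[0,0,0.05,0,0,0],[0,0,0.05,0,0,0],[0,0,0.05,0,0,0]]]}}

```text
time: 4.03
ee_pos: [0.5341, -0.041, 0.0625]
eef_rot: [0.093, 0.996, 0.0, 0.0]
ft_force: [0.3, 0.0, 0.4]
width: 0.0124
grip_force: 0.0
```

Emit:
{"api": "carry_out", "payload": {"steps": [[[0,0,0.05,0,0,0],[0,0,0.05,0,0,0],[0,0,0.05,0,0,0],[0,0,0.05,0,0,0]]]}}

```text
time: 4.37
ee_pos: [0.5342, -0.041, 0.0621]
eef_rot: [0.093, 0.996, 0.0, 0.0]
ft_force: [1.2, -0.2, 0.2]
width: 0.0127
grip_force: 0.3
```

Emit:
{"api": "carry_out", "payload": {"steps": [[[0,0,0.05,0,0,0],[0,0,0.05,0,0,0],[0,0,0.05,0,0,0],[0,0,0.05,0,0,0]]]}}

```text
time: 4.7
ee_pos: [0.5342, -0.041, 0.0616]
eef_rot: [0.093, 0.996, 0.0, 0.0]
ft_force: [-0.0, -0.5, 2.3]
width: 0.0125
grip_force: 0.9
```

Emit:
{"api": "carry_out", "payload": {"steps": [[[0,0,0.05,0,0,0],[0,0,0.05,0,0,0],[0,0,0.05,0,0,0],[0,0,0.05,0,0,0]]]}}

```text
time: 5.03
ee_pos: [0.5343, -0.041, 0.0612]
eef_rot: [0.093, 0.996, 0.0, 0.0]
ft_force: [-0.7, 0.9, 4.1]
width: 0.0126
grip_force: 1.7
```

Emit:
{"api": "carry_out", "payload": {"steps": [[[0,0,0.08,0,0,0],[0,0,0.08,0,0,0],[0,0,0.08,0,0,0],[0,0,0.08,0,0,0]]]}}

```text
time: 5.37
ee_pos: [0.5344, -0.0409, 0.0605]
eef_rot: [0.093, 0.996, 0.0, 0.0]
ft_force: [-1.0, 0.9, 7.3]
width: 0.0127
grip_force: 2.5
```

```bash
cat > f.py <<'E'
from h import *
import sys
F=[];P=[];G=[]
for i in range(int(sys.argv[1]) if len(sys.argv)>1 else 8):
    r.camera('top');s=r.read_state();F.append(s['ft_force']);P.append(s['ee_pos']);G.append(s['grip_force'])
u=np.array([.1858,.9826]);v=np.array([-.9826,.1858]);C=np.array([.548,.0293])
p=np.mean(P,0);f=np.mean(F,0)
print('F',f.round(2),'sd',np.std(F,0).round(2),'jig x y',(u@(p[:2]-C)*1e3).round(2),(v@(p[:2]-C)*1e3).round(2),'z',(p[2]*1e3).round(2),'Fu',(f[:2]@u).round(2),'G',np.mean(G).round(2),s['time'])
E
python3 f.py
```

```text
F [-0.73  0.68  6.44] sd [0.52 0.51 0.57] jig x y -71.47 0.35 z 60.51 Fu 0.54 G 2.51 5.7667
```

Emit:
{"api": "carry_out", "payload": {"steps": [[[0,0.0,0.05,0,0,0],[0,0,0.05,0,0,0],[0,0.05,0.05,0,0,0],[0,0.15,0.05,0,0,0],[0,0.25,0.05,0,0,0],[0,0.35,0.05,0,0,0],[0,0.4,0.05,0,0,0],[0,0.4,0.05,0,0,0]]]}}

```text
time: 6.43
ee_pos: [0.5347, -0.0372, 0.0596]
eef_rot: [0.093, 0.996, -0.0, -0.0]
ft_force: [0.1, -1.0, 1.8]
width: 0.013
grip_force: 0.9
```

```bash
python3 f.py 6
```

```text
F [-0.58 -1.07  1.57] sd [0.15 0.66 0.34] jig x y -67.82 0.69 z 59.65 Fu -1.16 G 0.88 6.7333
```

Emit:
{"api": "carry_out", "payload": {"steps": [[[0,0.0,0.06,0,0,0],[0,0,0.12,0,0,0],[0,0,0.12,0,0,0],[0,0,0.12,0,0,0]]]}}

```text
time: 7.07
ee_pos: [0.535, -0.0372, 0.0587]
eef_rot: [0.093, 0.996, 0.0, 0.0]
ft_force: [-0.8, -1.2, 4.7]
width: 0.0125
grip_force: 2.2
```

```bash
python3 f.py 5
```

```text
F [-0.73 -2.05  4.57] sd [0.18 0.6  0.39] jig x y -67.73 0.46 z 58.64 Fu -2.15 G 2.21 7.3167
```

Emit:
{"api": "carry_out", "payload": {"steps": [[[0,0.0,0.06,0,0,0],[0,0,0.12,0,0,0],[0,0,0.16,0,0,0],[0,0,0.16,0,0,0]]]}}

```text
time: 7.65
ee_pos: [0.5352, -0.0372, 0.0574]
eef_rot: [0.093, 0.996, 0.0, 0.0]
ft_force: [-2.5, -2.7, 10.2]
width: 0.0126
grip_force: 4.6
```

```bash
python3 f.py 5
```

```text
F [-2.09 -2.58  9.6 ] sd [0.33 0.79 0.49] jig x y -67.77 0.25 z 57.46 Fu -2.92 G 4.57 7.9
```

Emit:
{"api": "carry_out", "payload": {"steps": [[[0,0.1,0,0,0,0],[0,0.2,0,0,0,0],[0,0.3,0,0,0,0],[0,0.4,0,0,0,0],[0,0.4,0,0,0,0]]]}}

```text
time: 8.32
ee_pos: [0.5361, -0.0332, 0.0575]
eef_rot: [0.093, 0.996, 0.0, 0.001]
ft_force: [-1.4, -1.9, 9.7]
width: 0.0124
grip_force: 6.9
```

Emit:
{"api": "carry_out", "payload": {"steps": [[[0,0.1,0,0,0,0],[0,0.2,0,0,0,0],[0,0.3,0,0,0,0],[0,0.4,0,0,0,0],[0,0.5,0,0,0,0],[0,0.6,0,0,0,0]]]}}

```text
time: 8.82
ee_pos: [0.5374, -0.0272, 0.0575]
eef_rot: [0.093, 0.996, 0.0, 0.001]
ft_force: [-0.3, -2.3, 9.2]
width: 0.0128
grip_force: 6.1
```

```bash
python3 f.py 5
```

```text
F [-0.44 -1.19  7.28] sd [0.42 0.46 0.38] jig x y -57.31 -0.07 z 57.47 Fu -1.25 G 6.42 9.0667
```

Emit:
{"api": "carry_out", "payload": {"steps": [[[0,0.1,0.02,0,0,0],[0,0.2,0.04,0,0,0],[0,0.3,0.05,0,0,0],[0,0.4,0.05,0,0,0],[0,0.5,0.05,0,0,0],[0,0.6,0.05,0,0,0]]]}}

```text
time: 9.57
ee_pos: [0.5386, -0.0215, 0.0572]
eef_rot: [0.093, 0.996, 0.0, 0.001]
ft_force: [-0.2, -1.9, 9.0]
width: 0.0128
grip_force: 7.6
```

Emit:
{"api": "carry_out", "payload": {"steps": [[[0,0.1,0,0,0,0],[0,0.2,0,0,0,0],[0,0.3,0,0,0,0],[0,0.4,0,0,0,0]]]}}

```text
time: 9.9
ee_pos: [0.5394, -0.0175, 0.0571]
eef_rot: [0.093, 0.996, 0.0, 0.001]
ft_force: [-0.5, -2.3, 7.9]
width: 0.0128
grip_force: 6.9
```

Emit:
{"api": "carry_out", "payload": {"steps": [[[0,0.1,0.02,0,0,0],[0,0.2,0.04,0,0,0],[0,0.3,0.05,0,0,0],[0,0.4,0.05,0,0,0],[0,0.5,0.06,0,0,0],[0,0.6,0.06,0,0,0]]]}}

```text
time: 10.4
ee_pos: [0.5406, -0.0118, 0.0566]
eef_rot: [0.093, 0.996, 0.0, 0.001]
ft_force: [-0.6, -2.8, 10.2]
width: 0.013
grip_force: 8.8
```

Emit:
{"api": "carry_out", "payload": {"steps": [[[0,0.1,0,0,0,0],[0,0.2,0.01,0,0,0],[0,0.3,0.01,0,0,0],[0,0.4,0.01,0,0,0],[0,0.5,0.02,0,0,0],[0,0.6,0.02,0,0,0]]]}}

```text
time: 10.9
ee_pos: [0.5416, -0.0062, 0.0565]
eef_rot: [0.093, 0.996, -0.0, 0.001]
ft_force: [-1.4, -3.7, 10.9]
width: 0.0129
grip_force: 8.3
```

Emit:
{"api": "carry_out", "payload": {"steps": [[[0,0.1,0,0,0,0],[0,0.2,0,0,0,0],[0,0.3,0.01,0,0,0],[0,0.4,0.01,0,0,0],[0,0.5,0.01,0,0,0],[0,0.6,0.02,0,0,0]]]}}

```text
time: 11.4
ee_pos: [0.543, 0.0003, 0.0562]
eef_rot: [0.093, 0.996, 0.0, 0.001]
ft_force: [0.4, -0.7, 8.9]
width: 0.0126
grip_force: 8.6
```

Emit:
{"api": "carry_out", "payload": {"steps": [[[0,0.1,0,0,0,0],[0,0.2,0.01,0,0,0],[0,0.3,0.01,0,0,0],[0,0.4,0.01,0,0,0],[0,0.5,0.02,0,0,0],[0,0.6,0.02,0,0,0]]]}}

```text
time: 11.9
ee_pos: [0.5438, 0.0054, 0.056]
eef_rot: [0.093, 0.996, -0.0, 0.001]
ft_force: [-1.9, -5.5, 10.3]
width: 0.0131
grip_force: 6.4
```

Emit:
{"api": "carry_out", "payload": {"steps": [[[0,0.1,0,0,0,0],[0,0.2,0,0,0,0],[0,0.3,0,0,0,0],[0,0.4,0,0,0,0]]]}}

```text
time: 12.23
ee_pos: [0.5447, 0.0094, 0.0561]
eef_rot: [0.094, 0.996, -0.0, 0.001]
ft_force: [0.2, -3.6, 11.0]
width: 0.0127
grip_force: 8.1
```

Emit:
{"api": "carry_out", "payload": {"steps": [[[0,0.1,0,0,0,0],[0,0.2,0.01,0,0,0],[0,0.3,0.01,0,0,0],[0,0.4,0.01,0,0,0],[0,0.5,0.02,0,0,0],[0,0.6,0.02,0,0,0]]]}}

```text
time: 12.73
ee_pos: [0.5459, 0.0158, 0.0559]
eef_rot: [0.093, 0.996, 0.0, 0.001]
ft_force: [-0.0, -4.2, 9.5]
width: 0.0129
grip_force: 8.3
```

Emit:
{"api": "carry_out", "payload": {"steps": [[[0,0.1,0,0,0,0],[0,0.2,0.01,0,0,0],[0,0.3,0.01,0,0,0],[0,0.4,0.02,0,0,0],[0,0.5,0.02,0,0,0],[0,0.6,0.02,0,0,0],[0,0.7,0.03,0,0,0],[0,0.8,0.03,0,0,0]]]}}

```text
time: 13.4
ee_pos: [0.5475, 0.0237, 0.0556]
eef_rot: [0.093, 0.996, 0.0, 0.001]
ft_force: [1.0, -2.3, 9.1]
width: 0.0129
grip_force: 9.7
```

Emit:
{"api": "carry_out", "payload": {"steps": [[[0,0.1,0,0,0,0],[0,0.2,0.01,0,0,0],[0,0.3,0.01,0,0,0],[0,0.4,0.01,0,0,0],[0,0.5,0.02,0,0,0],[0,0.6,0.02,0,0,0],[0,0.7,0.02,0,0,0],[0,0.8,0.03,0,0,0]]]}}

```text
time: 14.07
ee_pos: [0.549, 0.0314, 0.0554]
eef_rot: [0.093, 0.996, 0.0, 0.001]
ft_force: [1.2, -2.7, 9.2]
width: 0.0126
grip_force: 10.2
```

Emit:
{"api": "carry_out", "payload": {"steps": [[[0,0.1,0.02,0,0,0],[0,0.2,0.03,0,0,0],[0,0.3,0.03,0,0,0],[0,0.4,0.03,0,0,0],[0,0.5,0.04,0,0,0],[0,0.6,0.04,0,0,0],[0,0.7,0.04,0,0,0],[0,0.8,0.04,0,0,0]]]}}

```text
time: 14.73
ee_pos: [0.5505, 0.0389, 0.0551]
eef_rot: [0.094, 0.996, -0.0, 0.001]
ft_force: [0.1, -3.7, 11.7]
width: 0.0128
grip_force: 10.8
```

Emit:
{"api": "carry_out", "payload": {"steps": [[[0,0.1,0.01,0,0,0],[0,0.2,0.01,0,0,0],[0,0.3,0.02,0,0,0]]]}}

```text
time: 14.98
ee_pos: [0.5511, 0.0422, 0.0548]
eef_rot: [0.093, 0.996, 0.0, 0.001]
ft_force: [0.3, -3.3, 9.8]
width: 0.0132
grip_force: 11.4
```

Emit:
{"api": "carry_out", "payload": {"steps": [[[0,0.1,0.01,0,0,0],[0,0.2,0.02,0,0,0],[0,0.3,0.03,0,0,0]]]}}

```text
time: 15.23
ee_pos: [0.5517, 0.0455, 0.0545]
eef_rot: [0.093, 0.996, 0.0, 0.001]
ft_force: [0.4, -2.0, 8.2]
width: 0.0129
grip_force: 10.9
```

Emit:
{"api": "carry_out", "payload": {"steps": [[[0,0.1,0.02,0,0,0],[0,0.2,0.03,0,0,0],[0,0.3,0.03,0,0,0]]]}}

```text
time: 15.48
ee_pos: [0.552, 0.0478, 0.0541]
eef_rot: [0.093, 0.996, -0.0, 0.001]
ft_force: [-1.0, -5.6, 11.4]
width: 0.0127
grip_force: 10.4
```

Emit:
{"api": "carry_out", "payload": {"steps": [[[0,0.1,0,0,0,0],[0,0.2,0,0,0,0],[0,0.3,0,0,0,0]]]}}

```text
time: 15.73
ee_pos: [0.5525, 0.05, 0.0543]
eef_rot: [0.094, 0.996, -0.0, 0.001]
ft_force: [-1.2, -6.1, 12.9]
width: 0.0127
grip_force: 10.1
```

Emit:
{"api": "carry_out", "payload": {"steps": [[[0,0.1,0,0,0,0],[0,0.2,0,0,0,0],[0,0.3,0,0,0,0]]]}}

```text
time: 15.98
ee_pos: [0.5532, 0.0533, 0.0543]
eef_rot: [0.094, 0.996, -0.0, 0.001]
ft_force: [-0.3, -5.1, 11.8]
width: 0.0127
grip_force: 12.2
```

Emit:
{"api": "carry_out", "payload": {"steps": [[[0,0.1,-0.02,0,0,0],[0,0.2,-0.02,0,0,0],[0,0.3,-0.02,0,0,0],[0,0.4,-0.02,0,0,0],[0,0.5,-0.01,0,0,0],[0,0.6,0,0,0,0]]]}}

```text
time: 16.48
ee_pos: [0.5544, 0.0597, 0.0542]
eef_rot: [0.093, 0.996, 0.0, 0.001]
ft_force: [-0.3, -3.8, 11.6]
width: 0.013
grip_force: 11.5
```

Emit:
{"api": "carry_out", "payload": {"steps": [[[0,0.1,0,0,0,0],[0,0.2,0.01,0,0,0],[0,0.3,0.01,0,0,0],[0,0.4,0.01,0,0,0],[0,0.5,0.02,0,0,0],[0,0.6,0.02,0,0,0],[0,0.7,0.02,0,0,0],[0,0.8,0.02,0,0,0]]]}}

```text
time: 17.15
ee_pos: [0.556, 0.0676, 0.0541]
eef_rot: [0.094, 0.996, 0.0, 0.001]
ft_force: [1.3, -3.8, 9.9]
width: 0.0127
grip_force: 12.2
```

Emit:
{"api": "carry_out", "payload": {"steps": [[[0,0.1,0,0,0,0],[0,0.2,0.01,0,0,0],[0,0.3,0.01,0,0,0],[0,0.4,0.02,0,0,0],[0,0.5,0.02,0,0,0],[0,0.6,0.02,0,0,0],[0,0.7,0.03,0,0,0],[0,0.8,0.03,0,0,0]]]}}

```text
time: 17.82
ee_pos: [0.5575, 0.0753, 0.0538]
eef_rot: [0.094, 0.996, 0.0, 0.001]
ft_force: [1.1, -4.1, 10.4]
width: 0.013
grip_force: 13.3
```

Emit:
{"api": "carry_out", "payload": {"steps": [[[0,0.1,0,0,0,0],[0,0.2,0.01,0,0,0],[0,0.3,0.01,0,0,0],[0,0.4,0.01,0,0,0],[0,0.5,0.02,0,0,0],[0,0.6,0.02,0,0,0],[0,0.7,0.03,0,0,0],[0,0.8,0.03,0,0,0]]]}}

```text
time: 18.48
ee_pos: [0.5589, 0.0829, 0.0535]
eef_rot: [0.094, 0.996, -0.0, 0.001]
ft_force: [0.5, -4.7, 10.8]
width: 0.0128
grip_force: 14.0
```

Emit:
{"api": "carry_out", "payload": {"steps": [[[0,0.1,0,0,0,0],[0,0.2,0,0,0,0],[0,0.3,0.01,0,0,0],[0,0.4,0.01,0,0,0],[0,0.5,0.02,0,0,0],[0,0.6,0.02,0,0,0],[0,0.7,0.02,0,0,0],[0,0.8,0.02,0,0,0]]]}}

```text
time: 19.15
ee_pos: [0.5604, 0.0906, 0.0534]
eef_rot: [0.094, 0.996, -0.0, 0.001]
ft_force: [0.7, -5.5, 10.9]
width: 0.0129
grip_force: 13.0
```

Emit:
{"api": "carry_out", "payload": {"steps": [[[0,0.1,0,0,0,0],[0,0.2,0.01,0,0,0],[0,0.3,0.01,0,0,0],[0,0.4,0.01,0,0,0],[0,0.5,0.02,0,0,0],[0,0.6,0.02,0,0,0],[0,0.7,0.02,0,0,0],[0,0.8,0.03,0,0,0]]]}}

```text
time: 19.82
ee_pos: [0.5618, 0.0984, 0.053]
eef_rot: [0.094, 0.996, -0.0, 0.001]
ft_force: [-0.1, -6.0, 12.1]
width: 0.013
grip_force: 13.0
```

Emit:
{"api": "carry_out", "payload": {"steps": [[[0,0.1,-0.02,0,0,0],[0,0.2,-0.02,0,0,0],[0,0.3,-0.02,0,0,0],[0,0.4,-0.02,0,0,0],[0,0.5,-0.02,0,0,0],[0,0.6,-0.01,0,0,0]]]}}

```text
time: 20.32
ee_pos: [0.563, 0.1049, 0.0531]
eef_rot: [0.094, 0.996, 0.0, 0.001]
ft_force: [0.6, -3.3, 9.9]
width: 0.0129
grip_force: 11.3
```

```bash
python3 - <<'E'
from h import *
im=r.camera('side')[:,:,::-1]; cv2.imwrite('pics/side2.png',im)
a=cv2.convertScaleAbs(im[210:390,220:390],alpha=1.4,beta=20)
cv2.imwrite('pics/c2.png',cv2.resize(a,None,fx=3.3,fy=3.3,interpolation=cv2.INTER_CUBIC))
E
python3 f.py 3
```

```text
F [ 1.24 -3.59 10.34] sd [0.43 0.5  0.15] jig x y 77.28 -0.68 z 53.09 Fu -3.29 G 11.73 20.5167
```

View pics/c2.png

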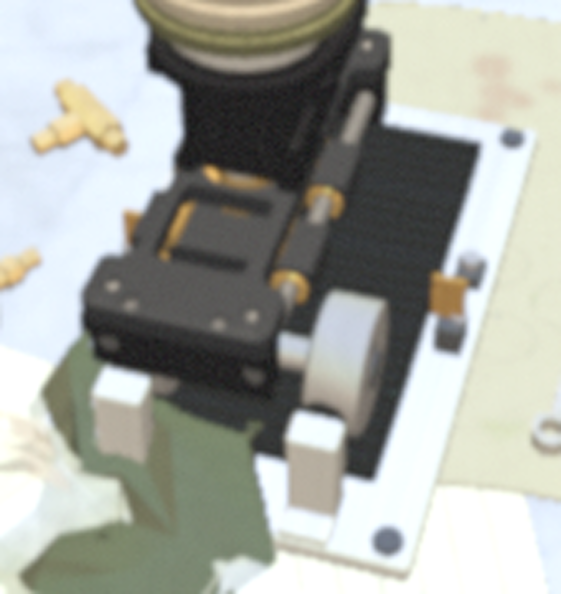

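The near wheel (340,360) is close behind its post (315,430), with about 6 mm to go. I approach the buffers gently.

Emit:
{"api": "carry_out", "payload": {"steps": [[[0,0.05,0,0,0,0],[0,0.1,0,0,0,0],[0,0.15,0,0,0,0],[0,0.2,0,0,0,0],[0,0.25,0,0,0,0],[0,0.3,0,0,0,0]]]}}

```text
time: 21.02
ee_pos: [0.5635, 0.1074, 0.0531]
eef_rot: [0.094, 0.996, -0.0, 0.001]
ft_force: [0.7, -5.2, 11.9]
width: 0.0133
grip_force: 10.9
```

Emit:
{"api": "carry_out", "payload": {"steps": [[[0,0.05,0,0,0,0],[0,0.1,0.01,0,0,0],[0,0.15,0.01,0,0,0]]]}}

```text
time: 21.27
ee_pos: [0.5638, 0.109, 0.053]
eef_rot: [0.094, 0.996, -0.0, 0.001]
ft_force: [-0.2, -5.3, 12.3]
width: 0.0133
grip_force: 11.9
```

Emit:
{"api": "carry_out", "payload": {"steps": [[[0,0.04,0,0,0,0],[0,0.08,0,0,0,0],[0,0.1,0,0,0,0]]]}}

```text
time: 21.52
ee_pos: [0.564, 0.1099, 0.053]
eef_rot: [0.094, 0.996, -0.0, 0.001]
ft_force: [-0.9, -5.7, 12.1]
width: 0.0131
grip_force: 12.1
```

Emit:
{"api": "carry_out", "payload": {"steps": [[[0,0.03,-0.03,0,0,0],[0,0.06,-0.03,0,0,0],[0,0.09,-0.03,0,0,0]]]}}

```text
time: 21.77
ee_pos: [0.564, 0.1101, 0.0532]
eef_rot: [0.094, 0.996, -0.001, 0.001]
ft_force: [-0.6, -7.8, 11.2]
width: 0.0131
grip_force: 11.8
```

Emit:
{"api": "carry_out", "payload": {"steps": [[[0,0.03,0,0,0,0],[0,0.06,0,0,0,0],[0,0.09,0,0,0,0]]]}}

```text
time: 22.02
ee_pos: [0.564, 0.1101, 0.0531]
eef_rot: [0.094, 0.996, -0.001, 0.001]
ft_force: [-2.2, -10.1, 13.6]
width: 0.0129
grip_force: 12.0
```

Emit:
{"api": "carry_out", "payload": {"steps": [[[0,0.0,-0.05,0,0,0],[0,0.0,-0.07,0,0,0],[0,0.0,-0.07,0,0,0]]]}}

```text
time: 22.27
ee_pos: [0.564, 0.1102, 0.0535]
eef_rot: [0.094, 0.996, -0.001, 0.001]
ft_force: [-0.6, -9.6, 8.2]
width: 0.0129
grip_force: 10.9
```

```bash
python3 - <<'E'
from h import *
im=r.camera('side')[:,:,::-1]; cv2.imwrite('pics/side3.png',im)
a=cv2.convertScaleAbs(im[290:370,235:345],alpha=2,beta=30)
cv2.imwrite('pics/c3.png',cv2.resize(a,None,fx=7,fy=7,interpolation=cv2.INTER_CUBIC))
E
python3 f.py 4
```

```text
F [ 0.34 -8.94  8.46] sd [0.56 0.34 0.25] jig x y 82.44 -0.67 z 53.48 Fu -8.72 G 10.9 22.5167
```

View pics/c3.png

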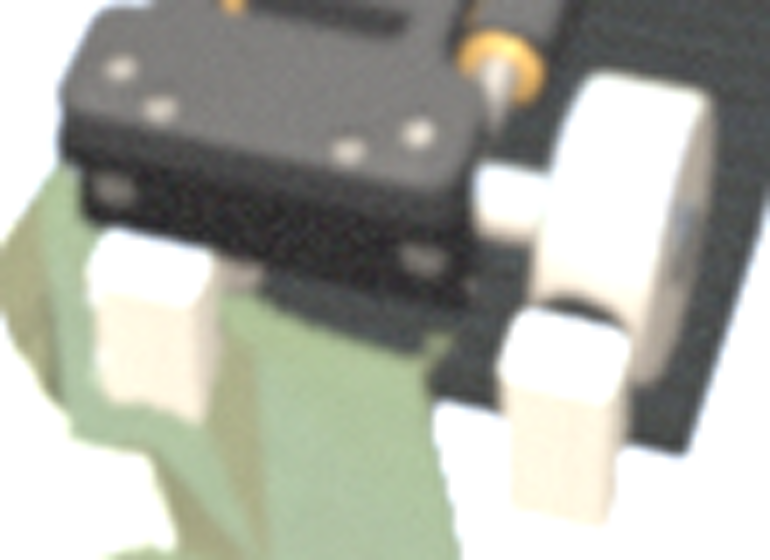

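The near wheel (630,230) meets its buffer; the gripper hides most of the far one. I check the wrist moment for one-sided contact.

Run:
```python
from h import *
T=[]
for i in range(5): r.camera('top');T.append(r.read_state()['torque'])
print(np.mean(T,0).round(3),np.std(T,0).round(3))
```

```text
[-2.123 -0.091  0.015] [0.019 0.026 0.044]
```

Emit:
{"api": "carry_out", "payload": {"steps": [[[0,0.02,0.03,0,0,0.01],[0,0.04,0.03,0,0,0.025],[0,0.04,0.03,0,0,0.025],[0,0.04,0.03,0,0,0.025]]]}}

```text
time: 23.1
ee_pos: [0.564, 0.1103, 0.0534]
eef_rot: [0.107, 0.994, -0.001, 0.001]
ft_force: [-1.8, -9.2, 10.5]
width: 0.0128
grip_force: 12.0
```

```bash
cat > q.py <<'E'
from h import *
T=[];F=[]
for i in range(4): r.camera('top');s=r.read_state();T.append(s['torque']);F.append(s['ft_force'])
print(np.mean(T,0).round(3),np.mean(F,0).round(2),s['ee_pos'],s['eef_rot'])
E
python3 q.py
```

```text
[-2.316  0.249  0.129] [-1.16 -9.7  10.94] [0.56399191 0.1103178  0.0533521 ] [ 1.06629260e-01  9.94297995e-01 -1.09262472e-03  7.10648224e-04]
```

Emit:
{"api": "carry_out", "payload": {"steps": [[[0,0,0,0,0,-0.015],[0,0,0,0,0,-0.03],[0,0,0,0,0,-0.05],[0,0,0,0,0,-0.05],[0,0,0,0,0,-0.05]]]}}

```text
time: 23.72
ee_pos: [0.5639, 0.1103, 0.0533]
eef_rot: [0.082, 0.997, -0.001, 0.001]
ft_force: [-1.3, -10.1, 11.7]
width: 0.0128
grip_force: 11.2
```

```bash
python3 q.py
```

```text
[-2.33   0.297 -0.076] [-1.31 -9.61 11.2 ] [0.56393965 0.11030829 0.05334059] [ 8.19137964e-02  9.96638651e-01 -1.08267418e-03  5.98367477e-04]
```

Moments are symmetric both ways (+0.13/-0.08), so both wheels touch. Now I roll back.

Emit:
{"api": "carry_out", "payload": {"steps": [[[0,-0.05,0,0,0,0.015],[0,-0.1,0,0,0,0.025],[0,-0.2,0,0,0,0.025],[0,-0.3,0,0,0,0.025],[0,-0.4,-0.01,0,0,0.025]]]}}

```text
time: 24.33
ee_pos: [0.5638, 0.1094, 0.0537]
eef_rot: [0.093, 0.996, 0.001, 0.001]
ft_force: [0.8, 0.3, 8.3]
width: 0.0126
grip_force: 10.7
```

Emit:
{"api": "carry_out", "payload": {"steps": [[[0,-0.1,0,0,0,0],[0,-0.2,0,0,0,0],[0,-0.3,-0.01,0,0,0]]]}}

```text
time: 24.58
ee_pos: [0.5634, 0.1076, 0.0539]
eef_rot: [0.093, 0.996, 0.001, 0.002]
ft_force: [2.6, 2.3, 7.5]
width: 0.0129
grip_force: 10.1
```

Slightly light, so I press a little more while rolling back.

Emit:
{"api": "carry_out", "payload": {"steps": [[[0,-0.1,0.03,0,0,0],[0,-0.2,0.04,0,0,0],[0,-0.3,0.04,0,0,0],[0,-0.4,0.04,0,0,0]]]}}

```text
time: 24.92
ee_pos: [0.5628, 0.1042, 0.0538]
eef_rot: [0.093, 0.996, 0.002, 0.002]
ft_force: [2.3, 2.9, 9.9]
width: 0.0131
grip_force: 7.1
```

Emit:
{"api": "carry_out", "payload": {"steps": [[[0,-0.1,0,0,0,0],[0,-0.2,-0.01,0,0,0],[0,-0.3,-0.01,0,0,0],[0,-0.4,-0.01,0,0,0],[0,-0.5,-0.01,0,0,0],[0,-0.6,-0.01,0,0,0]]]}}

```text
time: 25.42
ee_pos: [0.5616, 0.0984, 0.0539]
eef_rot: [0.093, 0.996, 0.002, 0.001]
ft_force: [-0.0, 4.0, 9.5]
width: 0.0131
grip_force: 8.9
```

Emit:
{"api": "carry_out", "payload": {"steps": [[[0,-0.1,0,0,0,0],[0,-0.2,0,0,0,0],[0,-0.3,-0.01,0,0,0],[0,-0.4,-0.01,0,0,0],[0,-0.5,-0.01,0,0,0],[0,-0.6,-0.02,0,0,0],[0,-0.7,-0.02,0,0,0],[0,-0.8,-0.02,0,0,0]]]}}

```text
time: 26.08
ee_pos: [0.5601, 0.0907, 0.0541]
eef_rot: [0.093, 0.996, 0.002, 0.001]
ft_force: [1.0, 4.4, 10.9]
width: 0.0126
grip_force: 8.4
```

Emit:
{"api": "carry_out", "payload": {"steps": [[[0,-0.1,0,0,0,0],[0,-0.2,-0.01,0,0,0],[0,-0.3,-0.01,0,0,0],[0,-0.4,-0.01,0,0,0],[0,-0.5,-0.02,0,0,0],[0,-0.6,-0.02,0,0,0],[0,-0.7,-0.02,0,0,0],[0,-0.8,-0.02,0,0,0]]]}}

```text
time: 26.75
ee_pos: [0.5586, 0.083, 0.0543]
eef_rot: [0.092, 0.996, 0.002, 0.001]
ft_force: [-0.3, 4.3, 9.8]
width: 0.0128
grip_force: 7.9
```

Emit:
{"api": "carry_out", "payload": {"steps": [[[0,-0.1,0,0,0,0],[0,-0.2,0,0,0,0],[0,-0.3,-0.01,0,0,0],[0,-0.4,-0.01,0,0,0],[0,-0.5,-0.01,0,0,0],[0,-0.6,-0.02,0,0,0],[0,-0.7,-0.02,0,0,0],[0,-0.8,-0.02,0,0,0]]]}}

```text
time: 27.42
ee_pos: [0.5571, 0.0753, 0.0545]
eef_rot: [0.092, 0.996, 0.002, 0.001]
ft_force: [0.4, 4.6, 10.7]
width: 0.0126
grip_force: 7.3
```

Emit:
{"api": "carry_out", "payload": {"steps": [[[0,-0.1,0,0,0,0],[0,-0.2,0,0,0,0],[0,-0.3,-0.01,0,0,0],[0,-0.4,-0.01,0,0,0],[0,-0.5,-0.01,0,0,0],[0,-0.6,-0.02,0,0,0],[0,-0.7,-0.02,0,0,0],[0,-0.8,-0.02,0,0,0]]]}}

```text
time: 28.08
ee_pos: [0.5556, 0.0671, 0.0546]
eef_rot: [0.093, 0.996, 0.002, 0.001]
ft_force: [0.1, 5.4, 10.5]
width: 0.0128
grip_force: 7.2
```

Emit:
{"api": "carry_out", "payload": {"steps": [[[0,-0.1,0,0,0,0],[0,-0.2,-0.01,0,0,0],[0,-0.3,-0.01,0,0,0],[0,-0.4,-0.02,0,0,0],[0,-0.5,-0.02,0,0,0],[0,-0.6,-0.02,0,0,0],[0,-0.7,-0.02,0,0,0],[0,-0.8,-0.02,0,0,0]]]}}

```text
time: 28.75
ee_pos: [0.554, 0.0589, 0.0547]
eef_rot: [0.093, 0.996, 0.001, 0.001]
ft_force: [-0.1, 3.9, 11.3]
width: 0.0125
grip_force: 8.4
```

Emit:
{"api": "carry_out", "payload": {"steps": [[[0,-0.1,0,0,0,0],[0,-0.2,0,0,0,0],[0,-0.3,0,0,0,0],[0,-0.4,0,0,0,0]]]}}

```text
time: 29.08
ee_pos: [0.5534, 0.0555, 0.0549]
eef_rot: [0.092, 0.996, 0.002, 0.001]
ft_force: [-0.8, 5.0, 10.5]
width: 0.0123
grip_force: 8.3
```

Emit:
{"api": "carry_out", "payload": {"steps": [[[0,-0.1,0,0,0,0],[0,-0.2,0,0,0,0],[0,-0.3,0,0,0,0]]]}}

```text
time: 29.33
ee_pos: [0.5527, 0.0522, 0.0548]
eef_rot: [0.093, 0.996, 0.002, 0.001]
ft_force: [-0.5, 3.3, 10.9]
width: 0.0128
grip_force: 10.1
```

Emit:
{"api": "carry_out", "payload": {"steps": [[[0,-0.1,0.01,0,0,0],[0,-0.2,0.01,0,0,0],[0,-0.3,0.02,0,0,0]]]}}

```text
time: 29.58
ee_pos: [0.552, 0.0489, 0.0544]
eef_rot: [0.093, 0.996, 0.001, 0.001]
ft_force: [0.4, 2.7, 9.1]
width: 0.0125
grip_force: 10.9
```

Emit:
{"api": "carry_out", "payload": {"steps": [[[0,-0.1,0.01,0,0,0],[0,-0.2,0.02,0,0,0]]]}}

```text
time: 29.75
ee_pos: [0.5516, 0.0468, 0.0541]
eef_rot: [0.093, 0.996, 0.001, 0.001]
ft_force: [0.4, 4.5, 9.1]
width: 0.0128
grip_force: 10.4
```

```bash
python3 f.py 4
```

```text
F [-0.37  2.72  9.51] sd [0.52 0.43 0.37] jig x y 17.95 -0.27 z 54.14 Fu 2.6 G 10.27 29.95
```

Emit:
{"api": "carry_out", "payload": {"steps": [[[0,-0.05,0,0,0,0],[0,-0.1,0,0,0,0],[0,-0.1,0,0,0,0]]]}}

```text
time: 30.2
ee_pos: [0.5516, 0.0463, 0.0543]
eef_rot: [0.093, 0.996, 0.002, 0.001]
ft_force: [0.6, 3.0, 9.6]
width: 0.0129
grip_force: 9.7
```

```bash
python3 f.py 4
```

```text
F [0.01 4.03 9.48] sd [0.48 0.41 0.55] jig x y 17.38 -0.36 z 54.24 Fu 3.97 G 9.7 30.4
```

Emit:
{"api": "carry_out", "payload": {"steps": [[[0,0.05,0,0,0,0],[0,0.1,0,0,0,0],[0,0.1,0,0,0,0]]]}}

```text
time: 30.65
ee_pos: [0.5516, 0.0469, 0.0542]
eef_rot: [0.093, 0.996, 0.001, 0.001]
ft_force: [0.4, 2.2, 9.5]
width: 0.0128
grip_force: 9.8
```

```bash
python3 f.py 4
```

```text
F [-0.07  2.59  9.9 ] sd [0.6  0.38 0.06] jig x y 17.95 -0.28 z 54.16 Fu 2.53 G 9.79 30.85
```

Emit:
{"api": "carry_out", "payload": {"steps": [[[0,0.05,0,0,0,0],[0,0.1,0,0,0,0],[0,0.1,0,0,0,0]]]}}

```text
time: 31.1
ee_pos: [0.5516, 0.0472, 0.0541]
eef_rot: [0.093, 0.996, 0.001, 0.001]
ft_force: [0.1, -0.6, 10.2]
width: 0.0131
grip_force: 9.9
```

```bash
python3 f.py 4
```

```text
F [-0.76  0.93 10.17] sd [0.61 0.52 0.52] jig x y 18.27 -0.27 z 54.11 Fu 0.77 G 9.86 31.3
```

Horizontal force is near zero, so I unload slowly and straight up.

Emit:
{"api": "carry_out", "payload": {"steps": [[[0,0.02,-0.05,0,0,0],[0,0.02,-0.1,0,0,0],[0,0.02,-0.15,0,0,0],[0,0.02,-0.2,0,0,0],[0,0.02,-0.25,0,0,0],[0,0.02,-0.3,0,0,0],[0,0.02,-0.35,0,0,0],[0,0.02,-0.4,0,0,0],[0,0.02,-0.45,0,0,0],[0,0.02,-0.5,0,0,0],[0,0.02,-0.6,0,0,0],[0,0.02,-0.7,0,0,0],[0,0.02,-0.8,0,0,0],[0,0.02,-1,0,0,0],[0,0.02,-1.5,0,0,0]]]}}

```text
time: 32.55
ee_pos: [0.5503, 0.0463, 0.0679]
eef_rot: [0.093, 0.996, -0.0, -0.001]
ft_force: [0.3, 0.3, -5.1]
width: 0.0128
grip_force: 7.5
```

Emit:
{"api": "carry_out", "payload": {"steps": [[[0,0,-3,0,0,0],[0,0,-6,0,0,0],[0,0,-10,0,0,0],[0,0,-14,0,0,0],[10,-4,-16,0,0,0],[10,-8,-16,0,0,0],[10,-12,-16,0,0,0],[10,-16,-16,0,0,0],[10,-20,-16,0,0,0],[10,-24,-16,0,0,0],[10,-28,-16,0,0,0],[10,-28,-16,0,0,0],[10,-28,-16,0,0,0]]]}}

```text
time: 33.63
ee_pos: [0.3986, -0.2169, 0.2296]
eef_rot: [0.098, 0.995, -0.0, 0.002]
ft_force: [0.1, 0.3, -0.4]
width: 0.0126
grip_force: 0.0
```

Run:
```python
from h import *
a=r.camera('top')[:,:,::-1];b=r.camera('side')[:,:,::-1]
cv2.imwrite('pics/top4.png',a);cv2.imwrite('pics/side4.png',b)
cv2.imwrite('pics/c4.png',np.hstack([cv2.resize(a[190:330,160:350],None,fx=2.5,fy=2.5),cv2.resize(b[220:360,235:365],None,fx=2.5,fy=2.5)]))
```

```text
(no output)
```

View pics/c4.png

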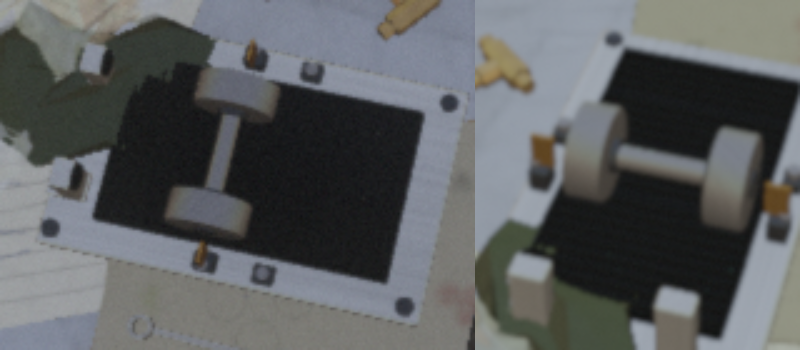

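The roller stands between the pointers, with the waist near (225,150) and the blade midpoint at (226,153). But the -5.1 N reading with grip still on shows the tips were wedged on the waist and lifted it during release. I measure where it settled.

Run:
```python
from h import *
u=np.array([.1858,.9826]);v=np.array([-.9826,.1858]);C=np.array([.548,.0293])
J=lambda P:np.array([u@(P[:2]-C),v@(P[:2]-C)])*1000
im=r.camera('top');t=cv2.cvtColor(im,cv2.COLOR_RGB2GRAY).astype(float);cv2.imwrite('pics/top5.png',im[:,:,::-1])
def line(t,r0,r1,a,b):
    q=[]
    for y in range(r0,r1):
        row=t[y,a:b];w=np.clip(row-row.min()-35,0,None);q.append(((w*np.arange(a,b)).sum()/w.sum(),y))
    q=np.array(q);return np.polyfit(q[:,1],q[:,0],1),np.std(q[:,0]-np.polyval(np.polyfit(q[:,1],q[:,0],1),q[:,1]))
for nm,tt in(('now',t),('prev',cv2.imread('pics/top4.png',0).astype(float))):
    k,e=line(tt,240,263,236,264)
    A=plane('top',np.polyval(k,240),240,.057);B=plane('top',np.polyval(k,262),262,.057);d=A-B
    print(nm,k,e,J(A),J(B),np.degrees(np.arctan2(d[:2]@u,-(d[:2]@v))))
print(r.read_state()['time'])
```

```text
now [-2.45347133e-01  3.10062917e+02] 0.06513444035991416 [ 17.10836888 -16.43390794] [16.84725184 24.61514199] 0.3644591673299751
prev [-2.48496816e-01  3.10901387e+02] 0.053927443824834054 [ 16.96390233 -16.4659846 ] [16.82423677 24.61003067] 0.1948148243689899
33.7833
```

```bash
python3 -c "
from bench import r
print(r.close_job())"
```

```text
the job is handed in; nothing more can be done
None
```

I handed the job in, but it breaks one rule: on release the fingertips wedged on the waist and, by the force reading, lifted the roller about 1 cm off the sheet before it dropped back into place. It now stands still and square (about 0.3°) in the pointer-marked hollow, within about 1 mm of the mark, after rolling to both buffers and back mostly at 8–12 N. The exceptions were dips to about 2–7 N near the start, an end-of-call reading of about 7.5 N just after reversing, and about 13–14 N briefly twice, once crossing the marked hollow and once at the buffers.

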